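# Roll a postal tube into the labelling cradle

## Task

On the packing bench, push the loose cardboard postal tube by its side so that it rolls along the bench, up the low ramp and down into the V of the dark wooden cradle. Then push on the tube's free end to slide it along the V until its other end is against the cradle's upright end stop. The tube is only pushed and rolled, never picked up, lifted, tipped or flicked; leave the jar, tape roll, candle and small carton where they are, and finish with the tube lying still and let go.

Things in the scene. Friction and masses are not known exactly. Their poses are not given: they have to be found in the camera images.
- tube: Cardboard postal tube, white end caps and bands: plain cylinder, 60 mm diameter, 200 mm long, 150 to 310 g, lying on the bench before the cradle's ramp. Origin at its centre; own y axis along its length (x, z turn as it rolls). It may roll on by itself after a push. Starts within 0.15 rad of the cradle's y, centre 150 to 185 mm to -x and 35 to 70 mm to -y of the cradle's origin.
- cradle: Dark wooden V cradle, fixed. Origin on the bench under the V's bottom line; y along the V towards the end stop, x across it, away from the robot. V flanks at 35 degrees: the far one 30 mm high at x = 50 mm, with a back board 36 mm high to x = 62; the near one 10 mm high. V runs from y = -120 mm (open end) to the stop at +100. A seated tube's axis is at x = 0, 32 mm above the bench.
- ramp_crest (a point): Top edge of the cradle's ramp, where the near flank of the V begins: 10 mm above the bench, at cradle x = -21 mm, y = 0, the cradle's axes. The ramp rises to it from the bench at cradle x = -95 mm (8 degrees) and is as long in y as the V. A tube that has passed over this edge drops into the V.
- stop_face (a point): Point on the inner face of the cradle's end stop: a pale plywood plate standing across the V, 45 mm high, 12 mm thick, cradle x = -28 to +61 mm. The point is at cradle x = 0, y = +100 mm, 32 mm above the bench; axes as the cradle's. When home, the tube's end touches here, its centre at cradle y = 0, its free end at y = -100 mm.
- jar: Bystander: amber glass jar, 64 mm diameter, 95 mm high, upright, to the left of the work. Origin at the centre of its underside.
- tape: Bystander: roll of clear tape, 90 mm outside diameter, 48 mm high, lying flat, to the right of the work. Origin at the centre of its underside.
- candle: Bystander: white pillar candle, 60 mm diameter, 60 mm high, upright, to the right of the work. Origin at the centre of its underside.
- carton: Bystander: small closed cardboard carton, 70 x 110 x 60 mm high, to the left of the work. Origin at the centre of its underside.
Things that resemble listed ones, but are neither listed nor needed, are in the scene too. Leave any yellow look-alike of the tube alone.

How it is judged:
By the outcome, as a careful person would: the job done as asked, in the order asked, and still so for the second after the job is handed in, with the robot touching nothing.
It also fails if it takes over 51 s, if anything falls off the work surface, if the arm or the gripper's body presses on something with over 40 N, if the wrist force passes 120 N, or if a joint passes its speed limit or range.

## Robot

A 6-joint arm with a two-finger parallel gripper is mounted at the origin on the work surface. World frame = base frame: x ahead of the robot, y to its left, z up, the work surface at z = 0. Lengths are in mm, angles in rad, forces in N, time in s.
With the tool pointing down it reaches from about 300 to 775 mm from the base axis. Payload 14.6 kg.
Tool frame: the origin (TCP) lies between the finger pads; the fingertips stand 17 mm ahead of it and the grasp point (between the pads) lies 2 mm behind it (manip.tip_reach is the distance from the TCP to the fingertips, in mm); z points along the fingers, y is the line along which they close (so a half turn about z gives the same grasp; the last joint's range is limited). The gripper opens to 94 mm and grips with 3 to 60 N. Pads are 16 mm wide; open, the fingers measure 119 mm over their backs; the gripper's body (75 mm by 177 mm) begins 78 mm behind the grasp point.
Start: joints at [-1.195, 0.3, 1.521, -0, 1.321, -0.067], TCP at [235.651, -496.949, 222.446] pointing down, gripper open.
Joint ranges: [-3.03, 3.03], [-0.79, 2.21], [0.23, 2.52], [-1.04, 4.18], [0, 3.07], [-2.55, 2.55]. Speed limits (rad/s): [2.22, 2.22, 2.57, 3.14, 3.14, 3.14].

## Interface

Orientations are given as [roll, pitch, yaw] about the fixed x, y, z axes, in that order (R = Rz(yaw) Ry(pitch) Rx(roll)).
In Python, from cell import manip, viewer gives the robot as it stands.
- The arm moves only by the tool apply_moves, never from a script. Its argument "moves" is a list of rows, each a list of 3 entries, a list of its own where there are three numbers: the shift along the tool's x, y, z each as a share of 0.25 m, from -1 to 1, then the turn, a rotation vector about the tool's x, y, z each as a share of pi rad, from -1 to 1, then the closure, from 0 (fully open) to 1 (shut). In form: [[[dx, dy, dz], [wx, wy, wz], grip], ...]. A call has 1 to 12 rows; each row is the pose to reach, as a shift and turn from the pose commanded when the call began, along the tool's axes at that moment, turning the shorter way round; what a row does not reach only later rows make up. A row lasts 1/12 s, in which the tool goes at most 41.7 mm and 7.16 degrees, less where a joint would pass 70% of its speed; a pose out of reach is approached as far as the arm can. A call with a number of a shift or a turn outside -1 to 1 is refused whole. A call with a gripper value outside its range is refused whole. The fingers move at their own pace and stop on an object; "squeeze" is the grip in N (left out, the last holds). Time passes only in rows, so rows that repeat a pose let the fingers close. It gives the time, the measured TCP pose, the force, the opening and the grip force at its end, in the units of the state.
- manip.read_state(): the state, without advancing time (a new reading comes with each control period).
- viewer.camera(name): name is "scene" or "top"; returns the picture (384x512x3 uint8, blue, green, red); there is no depth.
- viewer.camera_info(name): a dict with "camera_matrix" (3x3 intrinsics, pixels), "k1" (the pictures are not rectified: a ray, as slopes to the right and down, at radius r is drawn at 1 + k1 r^2 times it, then the intrinsics apply), "R" (3x3) and "t" (3): a world point X has camera coordinates R X + t. Camera axes: x right, y down, z forward; pixel columns grow to the right and rows downward; lengths in mm; the calibration is good to about 2 mm. A picture is of the moment at which its call begins. camera_info takes no time and is no camera call.
- manip.sign_off(): hands the job in; it is judged then, once.
The state is a dict: "clock": time; "joints": joint angles; "qd": joint speeds; "effort": joint torques, N m; "eef_pos": TCP position; "eef_rot": TCP orientation; "wrist_force": force on the tool from outside, world axes, zero at the start; "moment": the same for the moment, N m; "finger_gap": finger opening in mm; "finger_force": force on a finger pad.
Only numpy, scipy, OpenCV 4.12 (cv2) and the standard library are available. Lean on these libraries where they do the work, as an engineer would, in place of code of your own. Each camera call takes 0.05 s, during which the arm holds its last target. There are 200 camera calls.

## Working session

There is one attempt and no reset: what is moved stays moved. The work goes in short steps, Python scripts to look and compute and a tool call to move; the robot and the scene stay as the last step left them, time stands still between calls to the robot, and variables do not carry over. Pictures are saved under pics/ and viewed, at most 10 in all, crops included, and the job is handed in when it is done.

Besides the shell and the picture viewer there is one more tool, called in YAML: its name, and indented under it one key for each argument. apply_moves: Moves the arm, as the interface text tells. Shift numbers are shares of 0.25 m and turn numbers shares of pi rad, none past 1 either way. Its arguments: {"type":"object","properties":{"moves":{"type":"array"},"squeeze":{"type":"number"}},"required":["moves"]}

```bash
mkdir -p pics; ls; python3 - <<'E'
from cell import manip, viewer
import cv2
print(manip.read_state())
for n in("scene","top"):
    cv2.imwrite(f"pics/{n}0.png",viewer.camera(n)); i=viewer.camera_info(n); print(n,i)
E
```

```text
pics
{'clock': 0.0, 'joints': array([-1.19462364e+00,  3.00476447e-01,  1.52159069e+00,  1.65362338e-05,
        1.32070460e+00, -6.65960414e-02]), 'qd': array([ 6.11124135e-04, -6.62544170e-04,  6.35362645e-05, -5.10094500e-04,
       -2.41090760e-04, -5.93264109e-04]), 'effort': array([-2.04918324e-03, -5.31813920e+01, -3.52737737e+01,  7.07885530e-02,
        2.43569026e-02, -6.42584610e-05]), 'eef_pos': array([ 235.55515125, -496.73003897,  221.87932425]), 'eef_rot': array([-3.14041725e+00, -9.44459633e-05,  4.42764574e-01]), 'wrist_force': array([ 0.0018945 , -0.65762231, -0.70633054]), 'moment': array([-3.10283686e-02, -1.89019908e-05,  6.48836016e-03]), 'finger_force': 0.0, 'finger_gap': 94.00804763278867}
scene {'camera_matrix': array([[352.00019653,   0.        , 259.98581358],
       [  0.        , 352.00019653, 195.97909057],
       [  0.        ,   0.        ,   1.        ]]), 'k1': -0.027664580488834457, 'R': array([[ 0.83471958,  0.55067286,  0.00161906],
       [ 0.35263411, -0.53226613, -0.76963754],
       [-0.42295674,  0.64300246, -0.638479  ]]), 't': array([-362.02941691, -120.19763912, 1505.1387732 ])}
top {'camera_matrix': array([[430.25772798,   0.        , 256.76991197],
       [  0.        , 430.25772798, 198.40359315],
       [  0.        ,   0.        ,   1.        ]]), 'k1': -0.02929542536540531, 'R': array([[ 0.0276193 , -0.99953466,  0.0129477 ],
       [-0.99755887, -0.02839113, -0.0637985 ],
       [ 0.06413641, -0.01115402, -0.9978788 ]]), 't': array([ -29.68888642,  437.54387615, 1617.33100054])}
```

```bash
python3 - <<'E'
import cv2
for n in("scene","top"):
    cv2.imwrite(f"pics/{n}0b.png",cv2.resize(cv2.imread(f"pics/{n}0.png"),(800,600),interpolation=cv2.INTER_CUBIC))
E
```

```text
(no output)
```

View pics/scene0b.png

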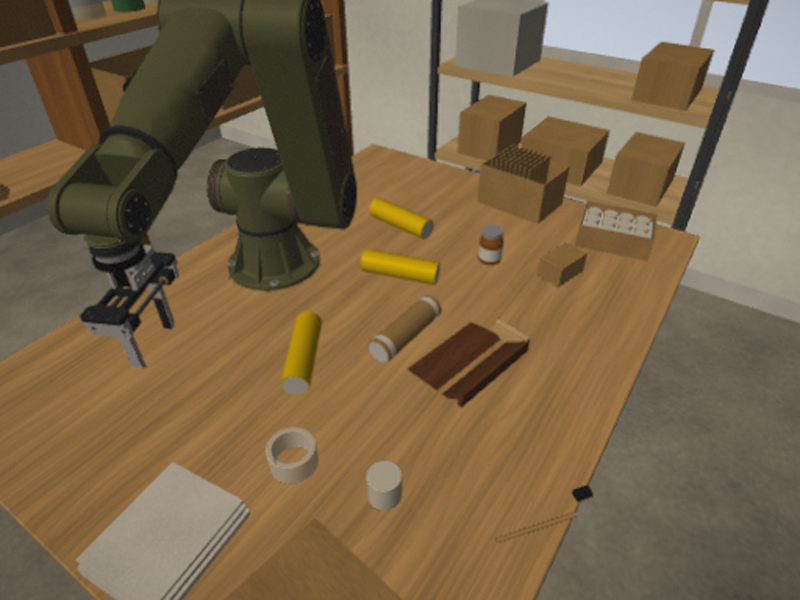

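View pics/top0b.png

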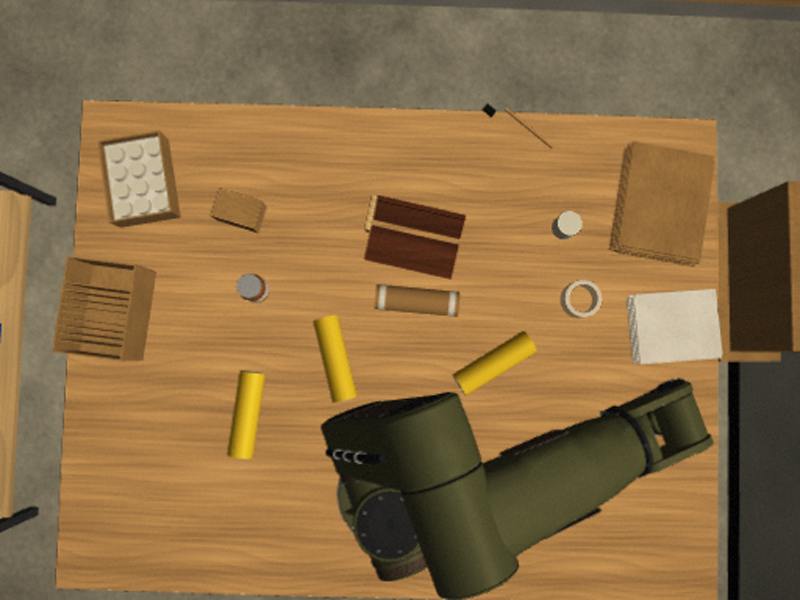

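The tube lies at top (377–459, ~300), and the cradle at (364–465, 196–277) with its stop on the left (+y). The yellow tubes are decoys. I'll zoom in on both views for corner pixels.

```bash
python3 - <<'E'
import cv2,numpy as np
a=cv2.imread("pics/top0.png")[115:215,225:305]; b=cv2.imread("pics/scene0.png")[180:265,225:345]
A=cv2.resize(a,None,fx=5,fy=5,interpolation=cv2.INTER_CUBIC);cv2.imwrite("pics/tc.png",A)
B=cv2.resize(b,None,fx=6,fy=6,interpolation=cv2.INTER_CUBIC);cv2.imwrite("pics/sc.png",B)
E
```

```text
(no output)
```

View pics/tc.png

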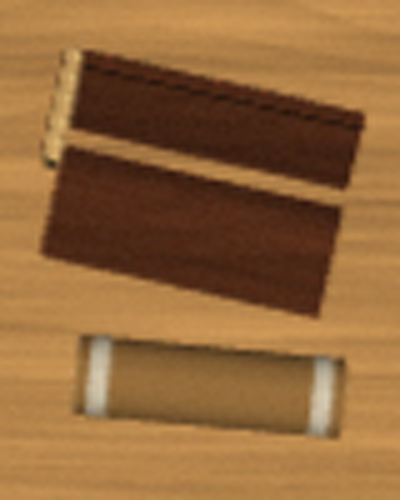

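View pics/sc.png

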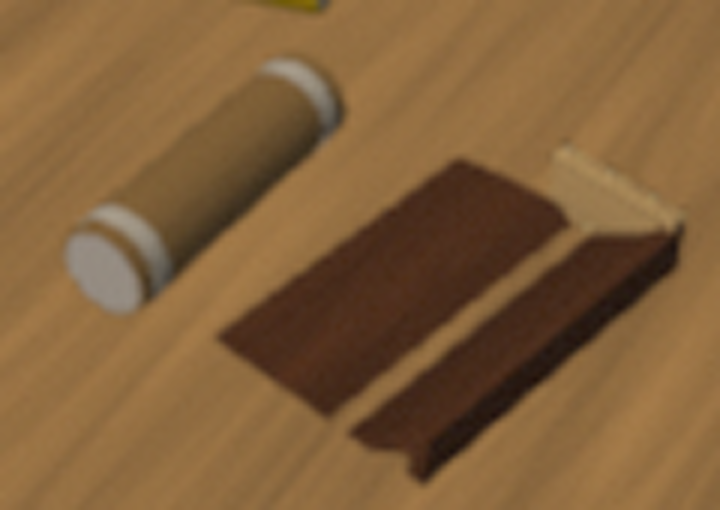

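Crop readings. Top: ramp foot (40,254) and (320,317), near flank bottom (65,146) and (342,207), backboard (365,112), stop (65,49), tube corners (80,335), (345,357), (340,438), (74,413). Scene: foot (460,158) and (220,337), flank bottom (332,416) and (352,434), tube cap centre (104,267).

```bash
cat > h.py <<'E'
import numpy as np, cv2
from cell import manip, viewer
from scipy.optimize import least_squares
I={n:viewer.camera_info(n) for n in("scene","top")}
def proj(n,X):
    i=I[n]; c=np.atleast_2d(X)@i["R"].T+i["t"]; s=c[:,:2]/c[:,2:]
    s=s*(1+i["k1"]*(s**2).sum(1,keepdims=True)); K=i["camera_matrix"]
    return s*[K[0,0],K[1,1]]+K[:2,2]
def at_z(n,uv,z):
    return least_squares(lambda p:(proj(n,[*p,z])[0]-uv),[500,0]).x
def tri(a,b):
    return least_squares(lambda p:np.r_[proj("scene",p)[0]-a,proj("top",p)[0]-b],[500,0,20])
def top(p): return np.array(p)/5-.4+[225,115]
def sce(p): return np.array(p)/6-.42+[225,180]
E
python3 - <<'E'
from h import *
T=[((40,254),(-95,100,0)),((320,317),(-95,-120,0)),((65,146),(-7,100,0)),((342,207),(-7,-120,0)),((347,188),(7,-120,0)),((365,112),(62,-120,36)),((65,49),(61,112,45))]
S=[((460,158),(-95,100,0)),((220,337),(-95,-120,0)),((332,416),(-7,-120,0)),((352,434),(7,-120,0)),((557,148),(-28,112,45)),((682,210),(61,112,45))]
def W(p,P):
    c,s=np.cos(p[2]),np.sin(p[2]);x,y,z=np.array(P,float).T
    return np.c_[p[0]+c*x-s*y,p[1]+s*x+c*y,z]
def f(p,a=1,b=1):
    r=[]
    if a:r.append(proj("top",W(p,[t[1] for t in T]))-[top(t[0]) for t in T])
    if b:r.append(proj("scene",W(p,[t[1] for t in S]))-[sce(t[0]) for t in S])
    return np.vstack(r).ravel()
for k in((1,1),(1,0),(0,1)):
    r=least_squares(f,[600,0,-.2],args=k,loss="soft_l1",x_scale=[100,100,.1]);print(k,r.x.round(3),r.fun.reshape(-1,2).round(1).tolist() if k==(1,1) else '')
    if k==(1,1):p=r.x
for a,b in(((460,158),(40,254)),((220,337),(320,317)),((332,416),(342,207)),((104,267),(342,397))):print("tri",tri(sce(a),top(b)).x.round(1))
e1=at_z("top",top((77,374)),32);e2=at_z("top",top((342.5,397.5)),32)
c=(e1+e2)/2;d=e1-e2;print("tube",e1,e2,c,"len",np.linalg.norm(d),"yaw",np.arctan2(-d[0],d[1]))
R=np.array([[np.cos(p[2]),np.sin(p[2])],[-np.sin(p[2]),np.cos(p[2])]]);print("in cradle",R@(c-p[:2]))
E
```

```text
(1, 1) [ 6.37279e+02 -3.58050e+01 -1.84000e-01] [[-0.3, 0.3], [-0.3, -0.2], [-0.4, -0.2], [-0.0, -0.4], [-0.3, -0.1], [-0.0, -0.6], [-0.1, -1.2], [-0.9, -0.5], [-1.7, 0.4], [-1.0, 0.8], [-1.1, 0.0], [0.5, -1.3], [0.5, 0.1]]
(1, 0) [ 6.35959e+02 -3.66130e+01 -1.83000e-01] 
(0, 1) [ 6.390e+02 -3.396e+01 -1.790e-01] 
tri [564.8  79.5  -0.9]
tri [ 524.2 -135.1    1.7]
tri [ 608.8 -150.9    2.2]
tri [ 458.6 -151.5   35.1]
tube [469.11976682  46.65313952] [ 457.14034573 -153.23674588] [463.13005628 -53.29180318] len 200.24852762193746 yaw -0.05985850690020639
in cradle [-168.02768444  -48.99471683]
```

Both views agree: cradle at (637,-36), yaw -0.184, and tube at (463,-53), yaw -0.060. That puts the tube at (-168,-49) in the cradle frame, 200 mm long, z about 32, all consistent with the text. Next I'll compute the decoy clearance and the approach moves.

```bash
cat >> h.py <<'E'
from scipy.spatial.transform import Rotation as Ro
C=np.array([637.,-36.]);CY=-0.184
def cw(x,y):
    c,s=np.cos(CY),np.sin(CY);return C+[c*x-s*y,s*x+c*y]
def wc(P):
    c,s=np.cos(CY),np.sin(CY);d=np.array(P)[:2]-C;return np.array([c*d[0]+s*d[1],-s*d[0]+c*d[1]])
def rows(cur,tg):
    "cur,tg: (x,y,z,yaw) tool-down poses -> move numbers"
    R0=Ro.from_euler('xyz',[np.pi,0,cur[3]])
    for t in tg:
        d=R0.inv().apply(np.array(t[:3])-cur[:3])/250
        w=(R0.inv()*Ro.from_euler('xyz',[np.pi,0,t[3]])).as_rotvec()/np.pi
        print(np.round(d,4).tolist(),np.round(w,4).tolist())
E
python3 - <<'E'
from h import *
for q in((210,203),(225,255),(341,217.6),(295.7,247.7)):print(at_z("top",q,30))
rows((235.65,-496.95,222.45,.443),[(330,-280,220,.1),(403,-49.7,220,-.06)])
rows((330,-280,220,.1),[(403,-49.7,220,-.06),(403,-49.7,34,-.06)])
print(cw(-168-60,-49),cw(-200,-49),cw(-54,-49))
E
```

```text
[414.94028011 157.54948166]
[222.78437657  95.16464703]
[ 373.92759557 -335.69060195]
[ 256.92552241 -167.66226829]
[0.713, -0.6223, 0.0098] [0.0, -0.0, 0.1092]
[1.3716, -1.3294, 0.0098] [0.0, -0.0, 0.1601]
[0.3825, -0.8874, -0.0] [0.0, -0.0, 0.0509]
[0.3825, -0.8874, 0.744] [0.0, -0.0, 0.0509]
[403.88349534 -42.45718633] [431.4108471  -47.58016448] [574.94632413 -74.29283628]
```

apply_moves:
  moves:
    - [[0.713, -0.622, 0.01], [0, 0, 0.109], 0]
    - [[0.713, -0.622, 0.01], [0, 0, 0.109], 0]
    - [[0.713, -0.622, 0.01], [0, 0, 0.109], 0]
    - [[0.713, -0.622, 0.01], [0, 0, 0.109], 0]
    - [[0.713, -0.622, 0.01], [0, 0, 0.109], 0]
    - [[0.713, -0.622, 0.01], [0, 0, 0.109], 0]
    - [[0.713, -0.622, 0.01], [0, 0, 0.109], 0]
    - [[0.713, -0.622, 0.01], [0, 0, 0.109], 0]
    - [[0.713, -0.622, 0.01], [0, 0, 0.109], 0]

```text
clock: 0.85
eef_pos: [330.0, -280.5, 219.9]
eef_rot: [3.141, 0.0, 0.101]
wrist_force: [-0.1, -0.5, 1.3]
finger_gap: 94.1
finger_force: 0.0
```

apply_moves:
  moves:
    - [[0.38, -0.887, 0], [0, 0, 0.051], 0]
    - [[0.38, -0.887, 0], [0, 0, 0.051], 0]
    - [[0.38, -0.887, 0], [0, 0, 0.051], 0]
    - [[0.38, -0.887, 0], [0, 0, 0.051], 0]
    - [[0.38, -0.887, 0], [0, 0, 0.051], 0]
    - [[0.38, -0.887, 0], [0, 0, 0.051], 0]
    - [[0.38, -0.887, 0], [0, 0, 0.051], 0]
    - [[0.38, -0.887, 0], [0, 0, 0.051], 0]
    - [[0.38, -0.887, 0], [0, 0, 0.051], 0]

```text
clock: 1.6
eef_pos: [402.4, -51.0, 219.7]
eef_rot: [3.141, 0.001, -0.061]
wrist_force: [0.2, 0.9, -0.1]
finger_gap: 94.1
finger_force: 0.0
```

apply_moves:
  moves:
    - [[0, 0, 0.15], [0, 0, 0], 0]
    - [[0, 0, 0.3], [0, 0, 0], 0]
    - [[0, 0, 0.45], [0, 0, 0], 0]
    - [[0, 0, 0.58], [0, 0, 0], 0]
    - [[0, 0, 0.68], [0, 0, 0], 0]
    - [[0, 0, 0.744], [0, 0, 0], 0]
    - [[0, 0, 0.744], [0, 0, 0], 0]
    - [[0, 0, 0.744], [0, 0, 0], 0]

```text
clock: 2.27
eef_pos: [402.1, -51.3, 33.9]
eef_rot: [-3.141, 0.001, -0.062]
wrist_force: [0.1, -1.0, 0.9]
finger_gap: 94.0
finger_force: 0.0
```

```bash
python3 - <<'E'
from h import *
s=manip.read_state();print(s["eef_pos"],s["eef_rot"])
p0=np.array([403,-50,34,-.06]);p1=np.array([*cw(-60,-49),34,-.184])
rows(p0,[p0+(p1-p0)*k for k in np.arange(.25,1.01,.25)])
cv2.imwrite("pics/t1.png",cv2.resize(viewer.camera("scene")[150:280,200:360],None,fx=4,fy=4))
E
```

```text
[402.05805844 -51.28222974  33.86700192] [-3.14143234e+00  1.49411875e-03 -6.24145522e-02]
[0.1671, 0.0132, 0.0] [0.0, -0.0, 0.0099]
[0.3343, 0.0264, 0.0] [0.0, -0.0, 0.0197]
[0.5014, 0.0396, 0.0] [0.0, -0.0, 0.0296]
[0.6686, 0.0528, 0.0] [0.0, -0.0, 0.0395]
```

View pics/t1.png

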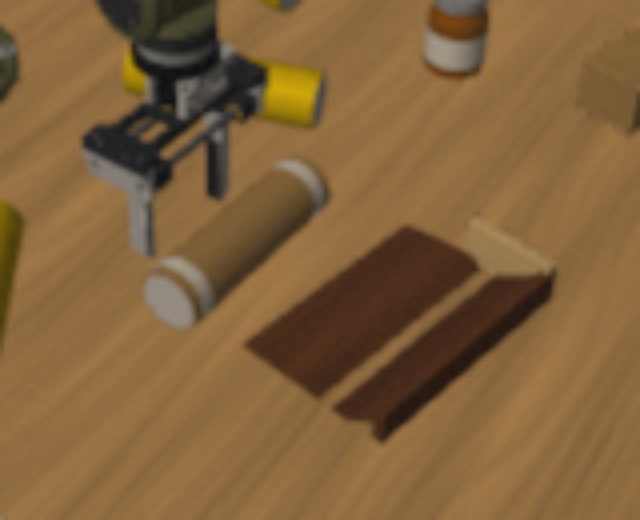

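The fingers (140,240) and (215,190) straddle the tube's rear side with a gap, clear of the yellow decoy. Now a slow push, turning gradually.

apply_moves:
  moves:
    - [[0.03, 0.002, 0], [0, 0, 0], 0]
    - [[0.06, 0.004, 0], [0, 0, 0], 0]
    - [[0.08, 0.006, 0], [0, 0, 0], 0]
    - [[0.1, 0.008, 0], [0, 0, 0.003], 0]
    - [[0.12, 0.009, 0], [0, 0, 0.006], 0]
    - [[0.14, 0.011, 0], [0, 0, 0.009], 0]
    - [[0.16, 0.013, 0], [0, 0, 0.012], 0]
    - [[0.18, 0.014, 0], [0, 0, 0.015], 0]
    - [[0.2, 0.016, 0], [0, 0, 0.018], 0]
    - [[0.22, 0.018, 0], [0, 0, 0.021], 0]
    - [[0.24, 0.019, 0], [0, 0, 0.024], 0]
    - [[0.26, 0.021, 0], [0, 0, 0.027], 0]

```text
clock: 3.32
eef_pos: [467.4, -59.1, 33.9]
eef_rot: [-3.142, 0.0, -0.146]
wrist_force: [1.1, 0.1, 0.6]
finger_gap: 94.2
finger_force: 0.0
```

```bash
python3 - <<'E'
from h import *
s=manip.read_state();print(s["eef_pos"],wc(s["eef_pos"]),s["eef_rot"][2])
a=viewer.camera("scene")[150:280,200:360];b=viewer.camera("top")[95:225,185:345]
cv2.imwrite("pics/t2.png",np.vstack([cv2.resize(x,None,fx=2.3,fy=2.3,interpolation=2) for x in(a,b)]))
E
```

```text
[467.43288719 -59.07893744  33.92945115] [-162.48216674  -53.71395156] -0.1455586588160911
```

View pics/t2.png

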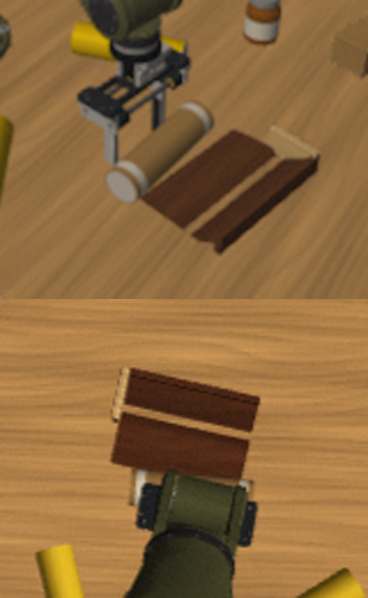

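The tube follows in both views, aligning with the cradle at the ramp foot. I'll continue.

apply_moves:
  moves:
    - [[0.02, 0.001, 0], [0, 0, 0.002], 0]
    - [[0.04, 0.002, 0], [0, 0, 0.004], 0]
    - [[0.06, 0.002, 0], [0, 0, 0.006], 0]
    - [[0.08, 0.003, 0], [0, 0, 0.008], 0]
    - [[0.1, 0.004, 0], [0, 0, 0.01], 0]
    - [[0.12, 0.005, 0], [0, 0, 0.012], 0]
    - [[0.14, 0.006, 0], [0, 0, 0.012], 0]
    - [[0.16, 0.006, 0], [0, 0, 0.012], 0]
    - [[0.18, 0.007, 0], [0, 0, 0.012], 0]
    - [[0.2, 0.008, 0], [0, 0, 0.012], 0]
    - [[0.22, 0.009, 0], [0, 0, 0.012], 0]
    - [[0.24, 0.01, 0], [0, 0, 0.012], 0]

```text
clock: 4.42
eef_pos: [526.4, -70.3, 33.9]
eef_rot: [3.142, 0.0, -0.182]
wrist_force: [-1.7, 0.5, 0.1]
finger_gap: 93.9
finger_force: 0.7
```

```bash
python3 - <<'E'
from h import *
s=manip.read_state();print(s["eef_pos"],wc(s["eef_pos"]),s["eef_rot"][2])
a=viewer.camera("scene")[150:280,200:360];b=viewer.camera("top")[95:225,185:345]
cv2.imwrite("pics/t3.png",np.vstack([cv2.resize(x,None,fx=2.3,fy=2.3,interpolation=2) for x in(a,b)]))
E
```

```text
[526.42970024 -70.25006849  33.93406778] [-102.43732797  -53.9022469 ] -0.18229319586810577
```

View pics/t3.png

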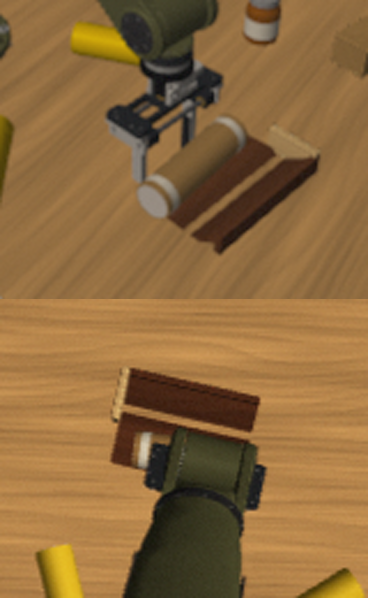

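The tube is on the ramp and parallel to the V. Continue more slowly to the crest.

apply_moves:
  moves:
    - [[0.016, 0, 0], [0, 0, 0], 0]
    - [[0.032, 0, 0], [0, 0, 0], 0]
    - [[0.048, 0, 0], [0, 0, 0], 0]
    - [[0.064, 0, 0], [0, 0, 0], 0]
    - [[0.08, 0, 0], [0, 0, 0], 0]
    - [[0.096, 0, 0], [0, 0, 0], 0]
    - [[0.112, 0, 0], [0, 0, 0], 0]
    - [[0.128, 0, 0], [0, 0, 0], 0]
    - [[0.144, 0, 0], [0, 0, 0], 0]
    - [[0.16, 0, 0], [0, 0, 0], 0]
    - [[0.176, 0, 0], [0, 0, 0], 0]
    - [[0.192, 0, 0], [0, 0, 0], 0]

```text
clock: 5.52
eef_pos: [573.6, -79.0, 33.9]
eef_rot: [3.142, -0.0, -0.182]
wrist_force: [-0.2, -0.0, 0.1]
finger_gap: 94.0
finger_force: 0.0
```

apply_moves:
  moves:
    - [[0.012, 0, 0], [0, 0, 0], 0]
    - [[0.02, 0, 0], [0, 0, 0], 0]
    - [[0.02, 0, 0], [0, 0, 0], 0]
    - [[0.02, 0, 0], [0, 0, 0], 0]
    - [[0.02, 0, 0], [0, 0, 0], 0]

```text
clock: 5.93
eef_pos: [578.0, -79.7, 33.9]
eef_rot: [-3.142, 0.0, -0.182]
wrist_force: [-0.0, 0.8, 0.4]
finger_gap: 94.0
finger_force: 0.0
```

```bash
python3 - <<'E'
from h import *
s=manip.read_state();print(s["eef_pos"],wc(s["eef_pos"]),s["eef_rot"][2])
a=viewer.camera("scene")[150:280,200:360];b=viewer.camera("top")[95:225,185:345]
cv2.imwrite("pics/t4.png",np.vstack([cv2.resize(x,None,fx=2.3,fy=2.3,interpolation=2) for x in(a,b)]))
E
```

```text
[577.96170981 -79.7486833   33.9045686 ] [-50.03729402 -53.81204518] -0.18233835506486473
```

View pics/t4.png

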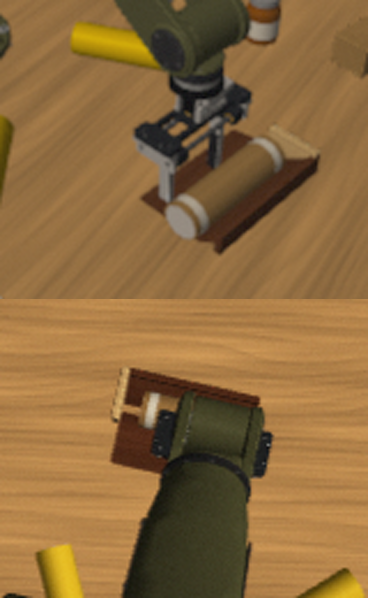

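The tube lies in the V: top view shows its end short of the stop, and the scene cap centre is at about (183,222). Retract, lift, close, and go to beyond the free end.

apply_moves:
  moves:
    - [[-0.06, 0, 0], [0, 0, 0], 0]
    - [[-0.12, 0, 0], [0, 0, 0], 0]
    - [[-0.16, 0, -0.05], [0, 0, 0], 0]
    - [[-0.16, 0, -0.2], [0, 0, 0], 0]
    - [[-0.16, 0, -0.35], [0, 0, 0], 0.5]
    - [[-0.16, 0, -0.4], [0, 0, 0], 1]
    - [[-0.16, 0.15, -0.4], [0, 0, 0], 1]
    - [[-0.16, 0.3, -0.4], [0, 0, 0], 1]
    - [[-0.1, 0.45, -0.4], [0, 0, 0], 1]
    - [[0, 0.6, -0.4], [0, 0, 0], 1]
    - [[0, 0.7, -0.4], [0, 0, 0], 1]
    - [[0, 0.7, -0.4], [0, 0, 0], 1]
  squeeze: 10

```text
clock: 7.03
eef_pos: [545.7, -256.4, 133.6]
eef_rot: [3.141, -0.0, -0.186]
wrist_force: [-0.7, 0.5, -0.6]
finger_gap: 44.1
finger_force: 0.0
```

```bash
python3 - <<'E'
from h import *
s=manip.read_state();print(s["eef_pos"],wc(s["eef_pos"]),s["finger_gap"])
p=[proj(n,[*cw(0,y),32])[0].round(1).tolist() for n in("scene","top") for y in(-150,50)];print(p)
cv2.imwrite("pics/s5.png",viewer.camera("scene"));cv2.imwrite("pics/u5.png",viewer.camera("top"))
a=cv2.imread("pics/s5.png")[180:265,245:345];b=cv2.imread("pics/u5.png")[115:190,225:325]
cv2.imwrite("pics/t5.png",np.vstack([cv2.resize(x,None,fx=3.6,fy=3.6,interpolation=2) for x in(a,b)]))
E
```

```text
[ 545.69567839 -256.40574985  133.56244618] [ -49.43686916 -233.39059467] 44.13841546583596
[[274.5, 249.2], [313.2, 217.9], [302.0, 154.2], [250.3, 143.0]]
```

View pics/t5.png

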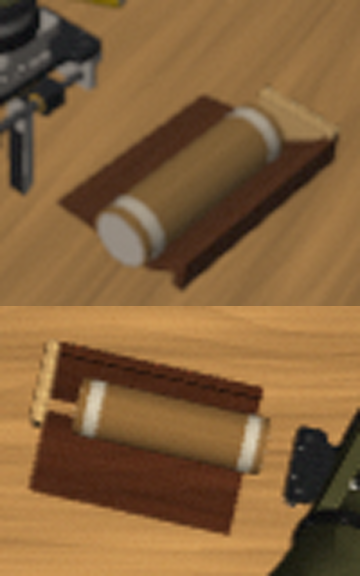

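The tube is seated in the V with its free end at y ≈ -133 (both views), so about 33 mm to slide. I'll come down behind the free end.

apply_moves:
  moves:
    - [[0.1, 0, 0], [0, 0, 0], 1]
    - [[0.198, 0, 0.05], [0, 0, 0], 1]
    - [[0.198, 0, 0.18], [0, 0, 0], 1]
    - [[0.198, -0.06, 0.3], [0, 0, 0], 1]
    - [[0.198, -0.12, 0.38], [0, 0, 0], 1]
    - [[0.198, -0.18, 0.394], [0, 0, 0], 1]
    - [[0.198, -0.18, 0.394], [0, 0, 0], 1]
    - [[0.198, -0.18, 0.394], [0, 0, 0], 1]
    - [[0.198, -0.18, 0.394], [0, 0, 0], 1]

```text
clock: 7.88
eef_pos: [604.1, -216.8, 37.6]
eef_rot: [3.141, -0.003, -0.182]
wrist_force: [0.1, -0.7, -0.1]
finger_gap: 0.4
finger_force: 0.0
```

```bash
python3 - <<'E'
from h import *
s=manip.read_state();print(s["eef_pos"],wc(s["eef_pos"]),s["finger_gap"],s["eef_rot"])
E
```

```text
[ 604.06389503 -216.84969122   37.55493869] [   0.70875965 -183.82300042] 0.4363741282394861 [ 3.1408665e+00 -2.8310536e-03 -1.8176532e-01]
```

apply_moves:
  moves:
    - [[0, -0.04, 0.01], [0, 0, 0], 1]
    - [[0, -0.08, 0.01], [0, 0, 0], 1]
    - [[0, -0.1, 0.01], [0, 0, 0], 1]
    - [[0, -0.116, 0.01], [0, 0, 0], 1]
    - [[0, -0.132, 0.01], [0, 0, 0], 1]
    - [[0, -0.148, 0.01], [0, 0, 0], 1]
    - [[0, -0.164, 0.01], [0, 0, 0], 1]
    - [[0, -0.18, 0.01], [0, 0, 0], 1]
    - [[0, -0.196, 0.01], [0, 0, 0], 1]
    - [[0, -0.212, 0.01], [0, 0, 0], 1]
    - [[0, -0.224, 0.01], [0, 0, 0], 1]
    - [[0, -0.236, 0.01], [0, 0, 0], 1]

```text
clock: 8.88
eef_pos: [614.0, -158.3, 33.1]
eef_rot: [3.141, -0.0, -0.182]
wrist_force: [0.3, -2.3, 1.5]
finger_gap: 0.4
finger_force: 0.9
```

apply_moves:
  moves:
    - [[0, -0.008, 0], [0, 0, 0], 1]
    - [[0, -0.016, 0], [0, 0, 0], 1]
    - [[0, -0.02, 0], [0, 0, 0], 1]

```text
clock: 9.13
eef_pos: [614.9, -153.5, 33.0]
eef_rot: [3.142, -0.0, -0.182]
wrist_force: [0.3, -2.9, 1.7]
finger_gap: 0.2
finger_force: 1.0
```

```bash
python3 - <<'E'
from h import *
s=manip.read_state();print(s["eef_pos"],wc(s["eef_pos"]),s["wrist_force"])
p=[proj(n,[*cw(0,y),32])[0].round(1).tolist() for n in("scene","top") for y in(-100,100)];print(p)
cv2.imwrite("pics/s6.png",viewer.camera("scene"));cv2.imwrite("pics/u6.png",viewer.camera("top"))
a=cv2.imread("pics/s6.png")[180:265,245:345];b=cv2.imread("pics/u6.png")[115:190,225:325]
cv2.imwrite("pics/t6.png",np.vstack([cv2.resize(x,None,fx=3.6,fy=3.6,interpolation=2) for x in(a,b)]))
E
```

```text
[ 614.87109546 -153.47699514   33.00980836] [  -0.26135927 -119.54273083] [ 0.28901558 -2.93227861  1.66632097]
[[284.9, 240.8], [321.8, 210.9], [289.0, 151.4], [237.4, 140.3]]
```

Steady sliding at about 3 N. I'll go on in small steps until the force rises at the stop.

apply_moves:
  moves:
    - [[0, -0.008, 0], [0, 0, 0], 1]
    - [[0, -0.016, 0], [0, 0, 0], 1]

```text
clock: 9.4
eef_pos: [615.4, -149.7, 32.9]
eef_rot: [-3.142, 0.0, -0.183]
wrist_force: [0.2, -0.9, 0.4]
finger_gap: 0.7
finger_force: 0.7
```

apply_moves:
  moves:
    - [[0, -0.004, 0], [0, 0, 0], 1]
    - [[0, -0.008, 0], [0, 0, 0], 1]

```text
clock: 9.57
eef_pos: [615.9, -147.6, 32.9]
eef_rot: [-3.142, 0.0, -0.182]
wrist_force: [-0.4, -1.6, -0.5]
finger_gap: 0.4
finger_force: 0.6
```

apply_moves:
  moves:
    - [[0, -0.004, 0], [0, 0, 0], 1]
    - [[0, -0.008, 0], [0, 0, 0], 1]

```text
clock: 9.73
eef_pos: [616.2, -145.7, 32.9]
eef_rot: [-3.142, 0.0, -0.182]
wrist_force: [0.2, -1.8, -0.1]
finger_gap: 0.6
finger_force: 0.6
```

apply_moves:
  moves:
    - [[0, -0.004, 0], [0, 0, 0], 1]
    - [[0, -0.008, 0], [0, 0, 0], 1]

```text
clock: 9.9
eef_pos: [616.4, -145.3, 33.0]
eef_rot: [3.139, -0.0, -0.183]
wrist_force: [-3.9, -18.4, 0.6]
finger_gap: 0.8
finger_force: 9.3
```

The force jumped to 18 N and motion stopped at TCP y ≈ -111, where the stop should be. I'll back straight off, lift clear and verify.

apply_moves:
  moves:
    - [[0, 0.01, 0], [0, 0, 0], 1]
    - [[0, 0.04, 0], [0, 0, 0], 1]
    - [[0, 0.1, 0], [0, 0, 0], 1]
    - [[0, 0.2, 0], [0, 0, 0], 1]
    - [[0, 0.3, 0], [0, 0, 0], 1]
    - [[0, 0.36, -0.1], [0, 0, 0], 1]
    - [[0, 0.4, -0.25], [0, 0, 0], 1]
    - [[0, 0.4, -0.4], [0, 0, 0], 1]
    - [[0, 0.4, -0.5], [0, 0, 0], 1]
    - [[0, 0.4, -0.5], [0, 0, 0], 1]
    - [[0, 0.4, -0.5], [0, 0, 0], 1]

```text
clock: 10.82
eef_pos: [598.6, -243.2, 159.2]
eef_rot: [3.141, -0.002, -0.183]
wrist_force: [0.3, 0.2, -1.1]
finger_gap: 0.6
finger_force: 0.0
```

```bash
python3 - <<'E'
from h import *
cv2.imwrite("pics/s7.png",viewer.camera("scene"));cv2.imwrite("pics/u7.png",viewer.camera("top"))
a=cv2.imread("pics/s7.png")[180:265,245:345];b=cv2.imread("pics/u7.png")[115:190,225:325]
cv2.imwrite("pics/t7.png",np.vstack([cv2.resize(x,None,fx=3.6,fy=3.6,interpolation=2) for x in(a,b)]))
s0=cv2.imread("pics/scene0.png");d=cv2.absdiff(s0,cv2.imread("pics/s7.png")).max(2)
for n,q in dict(jar=(313,157),tape=(187,291),candle=(246,310),carton=(360,169)).items():print(n,d[q[1]-15:q[1]+15,q[0]-15:q[0]+15].max())
E
```

```text
jar 9
tape 6
candle 5
carton 8
```

View pics/t7.png

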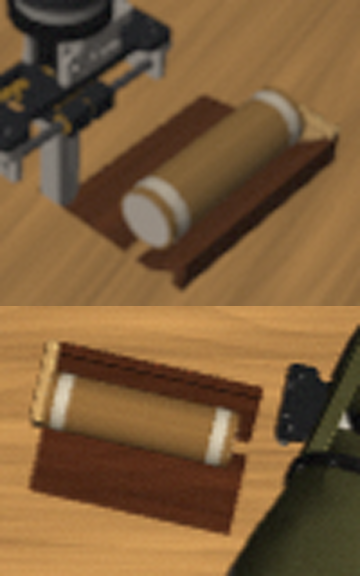

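The tube lies in the V with its far end against the stop (top view, about (50,400)). The gripper is clear and the bystanders haven't moved.

```bash
python3 -c "
from cell import manip
print(manip.sign_off())"
```

```text
the job is handed in; nothing more can be done
None
```

The tube was rolled up the ramp into the V and slid against the end stop; it lies released there, the bystanders did not move, and the job was handed in at about 11 s on the robot's clock.

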